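# Raise the weighted flap of the slide press with its lever

### The arm

A 6-joint arm with a two-finger parallel gripper is mounted at the origin on the work surface. World frame = base frame: x ahead of the robot, y to its left, z up, the work surface at z = 0. Lengths are in mm, angles in rad, forces in N, time in s.
With the tool pointing down it reaches from about 275 to 1000 mm from the base axis. Payload 8.4 kg.
Tool frame: the origin (TCP) lies at the very end of the fingers, on their centre line; the grasp point (between the pads) lies 19 mm behind it (r.tcp_to_grasp is the distance from the TCP to the grasp point, in mm); z points along the fingers, y is the line along which they close (so a half turn about z gives the same grasp; the last joint's range is limited). The gripper opens to 85 mm and grips with 20 to 120 N. Pads are 22 mm wide; open, the fingers measure 114 mm over their backs; the gripper's body (76 mm by 85 mm) begins 54 mm behind the grasp point. The pads swing forward as they close: fully open they stand 13 mm farther back than shut.
Start: joints at [1.237, 0.353, 1.633, -0, 1.155, -0.002], TCP at [203.589, 590.914, 231.281] pointing down, gripper open.
Joint ranges: [-2.63, 2.63], [-0.92, 2.1], [0.06, 2.66], [-1.3, 4.44], [0, 2.69], [-3.02, 3.02]. Speed limits (rad/s): [2.22, 2.22, 2.79, 3.14, 3.14, 3.14].

### API

Orientations are given as [roll, pitch, yaw] about the fixed x, y, z axes, in that order (R = Rz(yaw) Ry(pitch) Rx(roll)).
In Python, from rig import r gives the robot as it stands. The module is installed in compiled form; this text tells all that it offers.
- The arm moves only by the tool play_rows, never from a script. Its argument "rows" is a list of rows, each an object with "dp": the shift along the tool's x, y, z in units of 40 mm (1.0 is 40 mm), a list of three; "turn": the turn, a rotation vector about the tool's x, y, z in units of 6 degrees (1.0 is 6 degrees), a list of three; "fingers": the closure, from 0 (fully open) to 1 (shut). In form: [{"dp": [tx, ty, tz], "turn": [wx, wy, wz], "fingers": fingers}, ...]. A call has 1 to 5 rows; each row shifts and turns the commanded pose from where the row before left it, along the tool's axes as they then stand; what a row does not reach is not made up. A row lasts 1/12 s, in which the tool goes at most 41.7 mm and 7.16 degrees, less where a joint would pass 70% of its speed; a pose out of reach is approached as far as the arm can. A call is refused whole if a number of a shift passes 1 or a number of a turn 1, either way. A call with a gripper value outside its range is refused whole. The fingers move at their own pace and stop on an object; "force" is the grip in N (left out, the last holds). Time passes only in rows, so rows that do not move let the fingers close. It gives the time, the measured TCP pose, the force, the opening and the grip force at its end, in the units of the state.
- r.sense(): the state, without advancing time (a new reading comes with each control period).
- r.grab_frame(name): name is "side" or "top" or "wrist"; returns a dict with "pixels" (384x512x3 uint8, red, green, blue), "fx", "fy", "cx", "cy" (pixels), "pose" (4x4, takes a point from camera to world coordinates). Camera axes: x right, y down, z forward; pixel columns grow to the right and rows downward; lengths in mm; the calibration is good to about 2 mm. A picture is of the moment at which its call begins. There is no depth.
- r.sign_off(): hands the job in; it is judged then, once.
The state is a dict: "clock": time; "qpos": joint angles; "qvel": joint speeds; "joint_efforts": joint torques, N m; "eef_pos": TCP position; "tcp_rot": TCP orientation; "contact_force": force on the tool from outside, world axes, zero at the start; "wrist_torque": the same for the moment, N m; "opening": opening from 0.0 (shut) to 1.0 (fully open); "grasp_force": force on a finger pad.
Only numpy, scipy, OpenCV 4.12 (cv2) and the standard library are available. Lean on these libraries where they do the work, as an engineer would, in place of code of your own. Each camera call takes 0.05 s, during which the arm holds its last target. There are 200 camera calls.

### The job

Open the slide press so that the slides under its heavy steel flap can be reached: with the fingertips, push the lock's upright tab towards the lever as far as it goes, so that its block comes out from under the lever, then press the lever's long end all the way down and finish while holding it down, with the flap raised. Raise the flap by the lever only, without touching it, and do not pick up or disturb the things standing around the press.

Things in the scene. Friction and masses are not known exactly. Their poses are not given: they have to be found in the camera images.
- press: Grey press base 315 x 130 mm, 12 mm thick, fixed; place and yaw vary. Origin: on the table, under the lever pivot. x: level, from pivot to flap (the long arm points to -x); z up. In this frame: lever pivot x 0, z 36; flap hinge x 12, z 50 mm, both along y. A wing (x -125 to -55, y -140 to -60 mm, 12 thick) carries the lock; its bar sticks out to y -118 mm, z 14 to 24.
- lever_pad (a point): Steel pad 44 x 44 x 6 mm at the end of the long arm (bar 20 mm wide). Point: centre of its top face; moves with the lever. In the press frame: at rest x -145, y 0, z 116 mm, sloping 25 degrees (outer end higher); fully pressed x -165, z 50 mm, nearly level; it swings on a 165 mm radius about the pivot. Pressing takes 4 to 12 N; let go, it rises again.
- lever_arm: The whole lever: a cranked steel bar 20 mm wide and 10 mm thick, long arm about 185 mm with the pad at its end, short arm 60 mm with a roller under the flap. Origin: on its pivot, mid-width; x towards the short end when at rest.
- lever (a joint): Lever angle in rad: 0 at rest (long end up, short end under the flap), grows as the long end goes down, 0.42 at its bottom stop. While the lock's block is under the arm it stops at about 0.03.
- lock_tab (a point): Upright dark steel tab, 50 mm along press x, 8 mm thick along press y, 50 mm tall. Point: middle of its top edge; in the press frame x -90, y -110, z 75 mm when locked. A low bar joins it to a block (20 x 24 mm, top at 66 mm) under the long arm. Push its outer face (away from the lever) along press +y: the block leaves on the lever's far side. Slides at 1 to 3 N, stays where left.
- lock (a joint): Travel of the lock in m: 0 to 0.008 at the start (block under the lever), grows along the press +y axis, 0.045 at its end stop.
- flap_plate: The heavy flap: a plain steel plate 122 x 130 mm, 12 mm thick, about 1 to 1.7 kg, lying shut over six glass slides, upper face 54 mm above the table. Origin: on its hinge line, middle of the width; its x axis points from the hinge to the free edge, 136 mm away.
- flap (a joint): Flap angle in rad: 0 shut, grows as the free edge rises; the fully pressed lever brings it to about 0.54. It rests on the lever's short end and falls shut when the lever rises.
- canister: Bystander to leave alone: white film canister with a lid, 34 mm across, 51 mm tall, loose. Origin: centre of its underside.
- cup_a: Bystander to leave alone: clear plastic cup, 52 mm across, 55 mm tall, loose. Origin: centre of its underside.
- cup_b: Bystander to leave alone: second clear plastic cup, 52 mm across, 55 mm tall, loose. Origin: centre of its underside.
- dropper: Bystander to leave alone: amber dropper bottle, 34 mm across, 75 mm tall, loose. Origin: centre of its underside.
- slide_box: Bystander to leave alone: closed white slide box, 84 x 34 mm, 30 mm tall, loose. Origin: centre of its underside.
- objective: Bystander to leave alone: steel microscope objective standing upright, 28 mm across, 45 mm tall, loose. Origin: centre of its underside.
- petri: Bystander to leave alone: closed petri dish, 60 mm across, 14 mm tall, loose. Origin: centre of its underside.

How it is judged:
By the outcome, as a careful person would: the job done as asked, in the order asked, and still so for the second after the job is handed in, while the arm keeps its last pose, push and grip.
It also fails if it takes over 38 s, if anything falls off the work surface, if the arm or the gripper's body presses on something with over 40 N, if the wrist force passes 120 N, or if a joint passes its speed limit or range.

## Working session

There is one attempt and no reset: what is moved stays moved. The work goes in short steps, Python scripts to look and compute and a tool call to move; the robot and the scene stay as the last step left them, time stands still between calls to the robot, and variables do not carry over. Pictures are saved under pics/ and viewed, at most 10 in all, crops included, and the job is handed in when it is done.

Besides the shell and the picture viewer there is one more tool, called after "Request:" as a command line: name --argument value ..., lists and objects as JSON in quotes. play_rows: Moves the arm, as the interface text tells. Its arguments: {"type":"object","properties":{"rows":{"type":"array"},"force":{"type":"number"}},"required":["rows"]}

```bash
mkdir -p pics
cat > h.py <<'E'
import numpy as np, cv2
from rig import r
def shot(n,f):
    d=r.grab_frame(n); cv2.imwrite(f'pics/{f}.png',d['pixels'][:,:,::-1]); np.save(f'pics/{f}.npy',{k:d[k] for k in('fx','fy','cx','cy','pose')},allow_pickle=True); return d
def cal(f): return np.load(f'pics/{f}.npy',allow_pickle=True).item()
def ray(f,u,v):
    d=cal(f);P=np.array(d['pose']);k=P[:3,:3]@np.array([(u-d['cx'])/d['fx'],(v-d['cy'])/d['fy'],1]);return P[:3,3],k/np.linalg.norm(k)
def onz(f,u,v,z):
    o,k=ray(f,u,v);return o+k*(z-o[2])/k[2]
def tri(*obs):
    A=np.zeros((3,3));b=np.zeros(3)
    for f,u,v in obs:
        o,k=ray(f,u,v);M=np.eye(3)-np.outer(k,k);A+=M;b+=M@o
    x=np.linalg.solve(A,b)
    return x,[np.linalg.norm((np.eye(3)-np.outer(k,k))@(x-o)) for o,k in(ray(*q) for q in obs)]
def proj(f,p):
    d=cal(f);P=np.array(d['pose']);c=P[:3,:3].T@(np.array(p)-P[:3,3]);return c[0]/c[2]*d['fx']+d['cx'],c[1]/c[2]*d['fy']+d['cy']
E
python3 - <<'E'
from h import *
for n in('top','side'):
    d=shot(n,n+'1'); print(n,np.round(d['pose'],2).tolist(),d['fx'])
a=[cv2.imread(f'pics/{n}1.png') for n in('top','side')]
for n,i in zip(('top','side'),a): cv2.imwrite(f'pics/{n}1b.png',cv2.resize(i,(800,600),interpolation=cv2.INTER_CUBIC))
print(r.sense())
E
```

```text
top [[-0.03, -0.99, 0.16, 474.71], [-1.0, 0.03, -0.0, -28.69], [-0.0, -0.16, -0.99, 836.66], [0.0, 0.0, 0.0, 1.0]] 379.66290642995745
side [[-0.87, -0.3, 0.4, 292.42], [-0.5, 0.49, -0.71, 486.86], [0.01, -0.82, -0.57, 489.73], [0.0, 0.0, 0.0, 1.0]] 372.80157661841275
{'clock': 0.1, 'qpos': array([ 1.23659417e+00,  3.53602543e-01,  1.63405684e+00, -1.43820974e-06,
        1.15516087e+00, -2.42563574e-03]), 'qvel': array([ 0.00096582, -0.000499  , -0.00157252,  0.00056302, -0.00093901,
       -0.00043219]), 'joint_efforts': array([-3.09421175e-04, -6.06357837e+01, -3.42823720e+01, -7.35964045e-05,
        4.05075814e-03,  2.66994772e-05]), 'eef_pos': array([203.45682954, 590.51947206, 230.62321384]), 'tcp_rot': array([-3.14036505e+00, -1.66266374e-06,  2.80981671e+00]), 'contact_force': array([-0.4038909 ,  0.11902465,  0.12771692]), 'wrist_torque': array([-0.03813544, -0.03948712, -0.00303697]), 'grasp_force': 0.0, 'opening': 0.9975187310244965}
```

View pics/top1b.png

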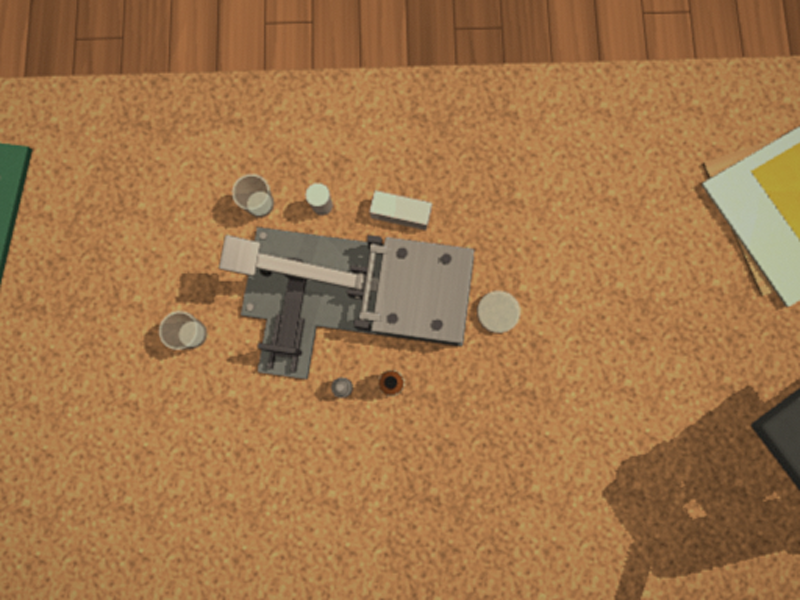

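View pics/side1b.png

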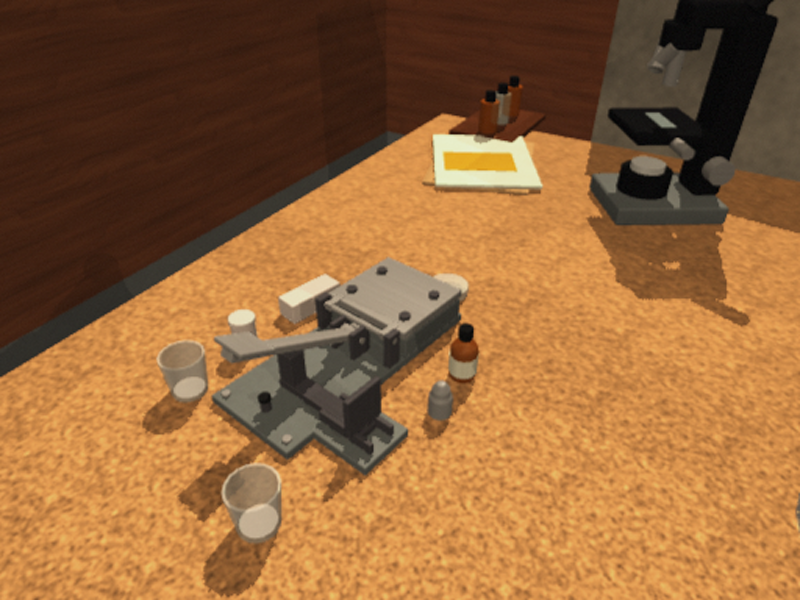

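The top view shows the press with its pad at (240,255), the tab near (283,350) and the flap corners (388,238), (473,248), (463,343). The cups are at (180,330) and (252,193), the objective at (342,387) and the dropper at (391,382). The side view agrees, with the pad at (236,345) and the tab at about (360,400).

Run:
```python
from h import *
from scipy.optimize import least_squares
obs=[('top1',240,255,(-145,0,116)),('top1',388,238,(26,65,54)),('top1',473,248,(148,65,54)),('top1',463,342,(148,-65,54)),
('top1',260,373,(-125,-140,12)),('top1',308,377,(-55,-140,12)),
('side1',389,261,(148,65,54)),('side1',461,293,(148,-65,54)),('side1',366,464,(-125,-140,12)),('side1',406,432,(-55,-140,12)),('side1',236,344,(-145,0,116))]
s=.64
def W(p,q): c,n=np.cos(p[2]),np.sin(p[2]);return np.array([p[0]+c*q[0]-n*q[1],p[1]+n*q[0]+c*q[1],q[2]])
def res(p): return np.concatenate([np.array(proj(f,W(p,q)))-np.array([u,v])*s for f,u,v,q in obs])
S=least_squares(res,[550,50,-1.67],x_scale=[100,100,1],loss='soft_l1')
p=S.x;print(p,np.round(res(p).reshape(-1,2),1).tolist());np.save('press.npy',p)
# independent triangulation of pad centre
print('pad tri',tri(('top1',240*s,255*s),('side1',236*s,344*s)),W(p,(-145,0,116)))
print('tab',W(p,(-90,-114,75)),'pad down',W(p,(-165,0,50)))
for n,u,v,z in[('cup',180,330,10),('cup',252,193,10),('obj',342,387,45),('drop',391,382,75)]:
    w=onz('top1',u*s,v*s,z);c,m=np.cos(p[2]),np.sin(p[2]);d=w-[p[0],p[1],0];print(n,w.round(),'press',round(c*d[0]+m*d[1]),round(-m*d[0]+c*d[1]))
# crop zoom with overlay
out=[]
for f,(x,y,w,h) in(('top1',(90,120,200,150)),('side1',(120,160,200,150))):
    i=cv2.imread(f'pics/{f}.png');k=4;z=cv2.resize(i[y:y+h,x:x+w],(w*k//2*1,h*k//2*1) if 0 else (400*1,300*1),interpolation=cv2.INTER_CUBIC)
    z=cv2.resize(i[y:y+h,x:x+w],None,fx=4,fy=4,interpolation=cv2.INTER_CUBIC)[:, :]
    for l in(0,.008):
        for q in[(-115,-114+l*1000,75),(-65,-114+l*1000,75),(-115,-106+l*1000,75),(-65,-106+l*1000,75)]:
            a=proj(f,W(p,q));cv2.circle(z,(int((a[0]-x+.5)*4),int((a[1]-y+.5)*4)),3,(0,255,0) if l==0 else (0,0,255),-1)
    out.append(cv2.resize(z,(533,400)) if 0 else z)
cv2.imwrite('pics/zt.png',out[0]);cv2.imwrite('pics/zs.png',out[1])
```

```text
[626.42741947  30.29551691  -1.7366358 ] [[-0.0, -0.0], [-2.0, -1.3], [0.7, -0.1], [-0.3, 0.6], [-2.2, -0.5], [-0.9, 1.4], [-1.1, -3.8], [0.4, -3.0], [-1.0, 2.6], [1.6, -3.0], [5.6, -2.8]]
pad tri (array([654.89090078, 177.14735901, 109.96825647]), [np.float64(3.5906778388904677), np.float64(3.590677838890382)]) [650.36406891 173.30613474 116.        ]
tab [528.84871613 137.87988685  75.        ] pad down [653.66567572 193.0317372   50.        ]
cup [571. 285.  10.] press -242 -97
cup [768. 187.  10.] press -178 114
obj [485.  56.  45.] press -2 -144
drop [489. -10.  75.] press 62 -129
```

View pics/zt.png

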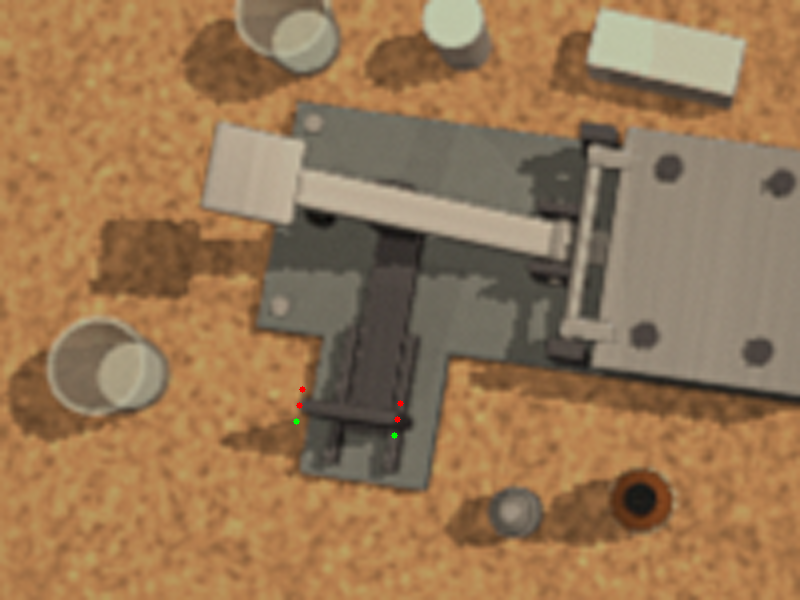

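View pics/zs.png

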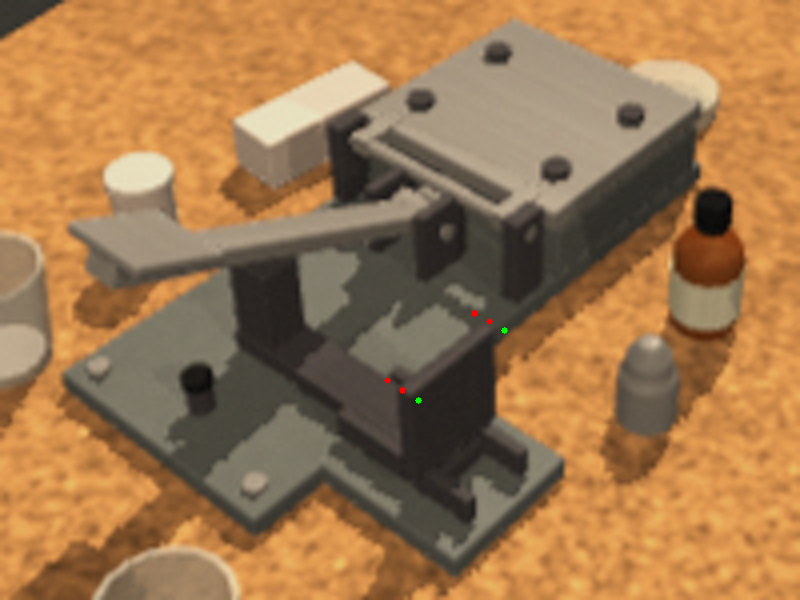

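Run:
```python
from h import *
from scipy.optimize import least_squares
T=lambda u,v:('top1',90+u/4-.5,120+v/4-.5)
Sd=lambda u,v:('side1',120+u/4-.5,160+v/4-.5)
obs=[(*T(255,174),(-145,0,116)),(*T(300,474),(-125,-140,12)),(*T(425,490),(-55,-140,12)),(*T(325,337),(-125,-60,12)),(*T(447,355),(-55,-60,12)),
(*Sd(457,563),(-125,-140,12)),(*Sd(560,463),(-55,-140,12)),(*Sd(325,440),(-125,-60,12)),(*Sd(515,20),(148,65,54)),(*Sd(700,103),(148,-65,54)),(*Sd(147,240),(-145,0,116)),
('top1',473*.64-.5,248*.64-.5,(148,65,54)),('top1',463*.64-.5,342*.64-.5,(148,-65,54))]
def W(p,q): c,n=np.cos(p[2]),np.sin(p[2]);return np.array([p[0]+c*q[0]-n*q[1],p[1]+n*q[0]+c*q[1],q[2]])
res=lambda p: np.concatenate([np.array(proj(f,W(p,q)))-[u,v] for f,u,v,q in obs])
p=least_squares(res,[626,30,-1.73],x_scale=[100,100,1],loss='soft_l1').x
print(p,p[2]*57.3,np.round(res(p).reshape(-1,2),1).tolist());np.save('press.npy',p)
for o,q in zip(obs,obs): pass
print('pad',tri(T(255,174),Sd(147,240)),W(p,(-145,0,116)))
print('tab ends', tri(T(302,405),Sd(412,385)),tri(T(410,422),Sd(493,337)),W(p,(-115,-110,75)),W(p,(-65,-110,75)))
for z in(12,):print('wing',tri(T(300,474),Sd(457,563)),tri(T(425,490),Sd(560,463)),tri(T(325,337),Sd(325,440)))
for q in[(-90,-150,0),(-90,-73,75),(-165,0,50)]:print(q,W(p,q).round(1))
print('press axes x',[np.cos(p[2]),np.sin(p[2])])
```

```text
[626.30654678  31.68720588  -1.73104042] -99.18861635108969 [[-0.5, 0.7], [-0.6, 0.7], [0.2, 1.0], [-0.6, -1.6], [0.5, -1.9], [-0.3, -0.1], [2.1, -1.4], [-2.8, 5.6], [-1.1, -1.1], [0.5, -0.6], [0.2, -1.5], [0.4, 0.1], [-0.3, 0.8]]
pad (array([651.23455506, 174.7112773 , 112.34373643]), [np.float64(0.4359781300220568), np.float64(0.4359781300221136)]) [649.44262821 174.82951876 116.        ]
tab ends (array([539.78600152, 158.82800156,  76.80955611]), [np.float64(1.326730743437418), np.float64(1.3267307434374087)]) (array([532.6276726 , 108.10791227,  63.34890891]), [np.float64(0.7679783103294784), np.float64(0.767978310329371)]) [536.06513263 162.76537787  75.        ] [528.08717351 113.40595964  75.        ]
wing (array([508.99441699, 176.3495067 ,  10.20274454]), [np.float64(0.5675328540545448), np.float64(0.5675328540545512)]) (array([499.51121787, 109.58223849,   8.20428698]), [np.float64(0.4819672190064262), np.float64(0.4819672190064077)]) (array([582.35082593, 160.76609262,  24.23403648]), [np.float64(0.5226105414969346), np.float64(0.5226105414968699)])
(-90, -150, 0) [492.6 144.5   0. ]
(-90, -73, 75) [568.6 132.2  75. ]
(-165, 0, 50) [652.6 194.6  50. ]
press axes x [np.float64(-0.15955918224905402), np.float64(-0.9871883646802231)]
```

Request:
play_rows --rows '[{"dp":[0,0,0],"turn":[0,0,-0.82],"fingers":1},{"dp":[0,0,0],"turn":[0,0,-0.82],"fingers":1},{"dp":[-0.66,-0.73,0],"turn":[0,0,0],"fingers":1},{"dp":[-0.66,-0.73,0],"turn":[0,0,0],"fingers":1},{"dp":[-0.66,-0.73,0],"turn":[0,0,0],"fingers":1}]'

```text
clock: 0.52
eef_pos: [267.8, 490.5, 230.6]
tcp_rot: [-3.141, -0.0, 2.983]
contact_force: [1.5, 0.5, 0.0]
opening: 0.301
grasp_force: 0.0
```

Request:
play_rows --rows '[{"dp":[-0.66,-0.73,0],"turn":[0,0,0],"fingers":1},{"dp":[-0.66,-0.73,0],"turn":[0,0,0],"fingers":1},{"dp":[-0.66,-0.73,0],"turn":[0,0,0],"fingers":1},{"dp":[-0.66,-0.73,0],"turn":[0,0,0],"fingers":1},{"dp":[-0.66,-0.73,0],"turn":[0,0,0],"fingers":1}]'

```text
clock: 0.93
eef_pos: [375.3, 324.8, 231.2]
tcp_rot: [-3.141, -0.0, 2.982]
contact_force: [1.1, 0.1, 0.7]
opening: -0.002
grasp_force: 0.0
```

Request:
play_rows --rows '[{"dp":[-0.7,-0.7,0],"turn":[0,0,0],"fingers":1},{"dp":[-0.7,-0.7,0],"turn":[0,0,0],"fingers":1},{"dp":[-0.7,-0.7,0],"turn":[0,0,0],"fingers":1},{"dp":[-0.7,-0.7,0],"turn":[0,0,0],"fingers":1},{"dp":[-0.7,-0.7,0],"turn":[0,0,0],"fingers":1}]'

```text
clock: 1.35
eef_pos: [491.4, 164.2, 231.2]
tcp_rot: [-3.142, -0.0, 2.981]
contact_force: [1.0, 1.4, -0.2]
opening: -0.003
grasp_force: 0.0
```

Request:
play_rows --rows '[{"dp":[-0.12,-0.47,0.9],"turn":[0,0,0],"fingers":1},{"dp":[0,0,0.9],"turn":[0,0,0],"fingers":1},{"dp":[0,0,0.5],"turn":[0,0,0],"fingers":1},{"dp":[0,0,0],"turn":[0,0,0],"fingers":1}]'

```text
clock: 1.68
eef_pos: [489.5, 145.2, 135.1]
tcp_rot: [-3.138, -0.007, 2.98]
contact_force: [-1.9, 0.3, -0.3]
opening: -0.002
grasp_force: 0.0
```

Run:
```python
from h import *
shot('wrist','w1');shot('side','s2')
a=cv2.imread('pics/w1.png');b=cv2.imread('pics/s2.png')[120:320,90:357]
cv2.imwrite('pics/c2.png',np.hstack([cv2.resize(a,(400,300)),cv2.resize(b,(400,300),interpolation=cv2.INTER_CUBIC)]))
s=r.sense();p=np.load('press.npy');c,n=np.cos(p[2]),np.sin(p[2]);d=s['eef_pos'][:2]-p[:2];print(s['eef_pos'],'press',c*d[0]+n*d[1],-n*d[0]+c*d[1])
```

```text
[492.16425229 146.71250929 139.13032088] press -92.14800634710018 -150.77705568376322
```

View pics/c2.png

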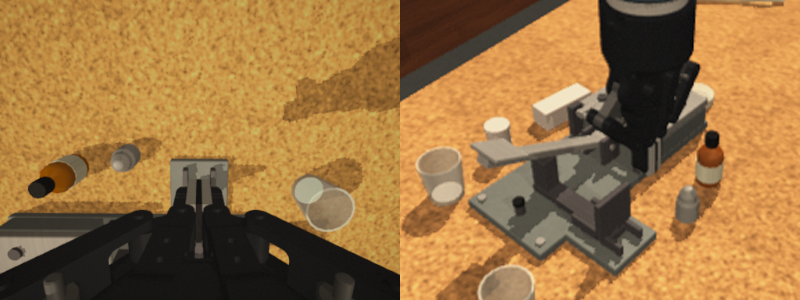

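The wrist view shows the fingertips centred over the wing (200,190), clear of the objective and cup. Next I descend.

Request:
play_rows --rows '[{"dp":[0,0,0.85],"turn":[0,0,0],"fingers":1},{"dp":[0,0,0.85],"turn":[0,0,0],"fingers":1},{"dp":[0,0,0.7],"turn":[0,0,0],"fingers":1},{"dp":[0,0,0],"turn":[0,0,0],"fingers":1}]'

```text
clock: 2.12
eef_pos: [490.8, 146.7, 40.9]
tcp_rot: [-3.14, -0.004, 2.982]
contact_force: [-0.8, 0.0, -0.0]
opening: 0.001
grasp_force: 0.0
```

Request:
play_rows --rows '[{"dp":[-0.25,0,0],"turn":[0,0,0],"fingers":1},{"dp":[-0.25,0,0],"turn":[0,0,0],"fingers":1},{"dp":[-0.12,0,0],"turn":[0,0,0],"fingers":1},{"dp":[-0.12,0,0],"turn":[0,0,0],"fingers":1},{"dp":[-0.12,0,0],"turn":[0,0,0],"fingers":1}]'

```text
clock: 2.53
eef_pos: [527.9, 141.4, 44.7]
tcp_rot: [3.141, 0.002, 2.981]
contact_force: [-2.0, 0.7, 1.2]
opening: -0.003
grasp_force: 0.8
```

Request:
play_rows --rows '[{"dp":[-0.12,0,0],"turn":[0,0,0],"fingers":1},{"dp":[-0.12,0,0],"turn":[0,0,0],"fingers":1},{"dp":[-0.12,0,0],"turn":[0,0,0],"fingers":1},{"dp":[-0.12,0,0],"turn":[0,0,0],"fingers":1},{"dp":[-0.12,0,0],"turn":[0,0,0],"fingers":1}]'

```text
clock: 2.95
eef_pos: [550.4, 137.3, 43.2]
tcp_rot: [-3.141, -0.0, 2.982]
contact_force: [-1.3, -0.4, 1.3]
opening: 0.001
grasp_force: 0.9
```

Request:
play_rows --rows '[{"dp":[-0.1,0,0],"turn":[0,0,0],"fingers":1},{"dp":[-0.1,0,0],"turn":[0,0,0],"fingers":1},{"dp":[-0.1,0,0],"turn":[0,0,0],"fingers":1}]'

```text
clock: 3.2
eef_pos: [562.2, 135.4, 43.2]
tcp_rot: [-3.141, -0.0, 2.982]
contact_force: [-1.5, -0.3, 1.6]
opening: -0.001
grasp_force: 0.8
```

Request:
play_rows --rows '[{"dp":[-0.08,0,0],"turn":[0,0,0],"fingers":1},{"dp":[0,0,0],"turn":[0,0,0],"fingers":1}]'

```text
clock: 3.37
eef_pos: [563.8, 135.0, 42.9]
tcp_rot: [-3.141, -0.003, 2.981]
contact_force: [-6.7, 1.3, 4.3]
opening: 0.001
grasp_force: 3.2
```

Request:
play_rows --rows '[{"dp":[-0.06,0,0],"turn":[0,0,0],"fingers":1},{"dp":[0,0,0],"turn":[0,0,0],"fingers":1}]'

```text
clock: 3.53
eef_pos: [563.9, 134.9, 42.8]
tcp_rot: [-3.14, -0.008, 2.981]
contact_force: [-15.3, 3.8, 11.1]
opening: 0.003
grasp_force: 7.8
```

Run:
```python
from h import *
shot('side','s3');shot('top','t3')
a=cv2.imread('pics/s3.png')[120:320,90:357];b=cv2.imread('pics/t3.png')[110:260,90:290]
cv2.imwrite('pics/c3.png',np.hstack([cv2.resize(x,(400,300),interpolation=cv2.INTER_CUBIC) for x in(a,b)]))
s=r.sense();print(s['eef_pos'],s['contact_force'])
```

```text
[563.83339064 134.90075855  42.83036051] [-15.38454301   4.28462034  10.71376166]
```

View pics/c3.png

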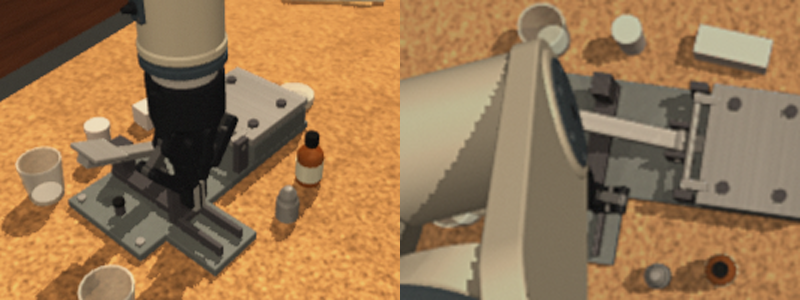

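The lock is at its end stop: the force jumped to 15 N with no further travel. The block now stands beyond the lever at (605,85) in the right panel. Next I retreat and go over the pad.

Request:
play_rows --rows '[{"dp":[0.3,0,0],"turn":[0,0,0],"fingers":1},{"dp":[0.4,0,0],"turn":[0,0,0],"fingers":1},{"dp":[0,0,-0.9],"turn":[0,0,0],"fingers":1},{"dp":[0,0,-0.95],"turn":[0,0,0],"fingers":1},{"dp":[0,0,-0.95],"turn":[0,0,0],"fingers":1}]'

```text
clock: 4.05
eef_pos: [539.3, 139.2, 156.1]
tcp_rot: [-3.141, -0.001, 2.982]
contact_force: [1.6, 0.6, 0.1]
opening: 0.001
grasp_force: 0.0
```

Request:
play_rows --rows '[{"dp":[0,0,-0.9],"turn":[0,0,0],"fingers":1},{"dp":[-0.85,0.45,0],"turn":[0,0,0],"fingers":1},{"dp":[-0.85,0.45,0],"turn":[0,0,0],"fingers":1},{"dp":[-0.85,0.45,0],"turn":[0,0,0],"fingers":1},{"dp":[0,0,0],"turn":[0,0,0],"fingers":1}]'

```text
clock: 4.47
eef_pos: [655.4, 178.3, 191.8]
tcp_rot: [3.139, 0.006, 2.982]
contact_force: [-1.7, 0.0, -0.3]
opening: 0.006
grasp_force: 0.0
```

Run:
```python
from h import *
s=r.sense();p=np.load('press.npy');c,n=np.cos(p[2]),np.sin(p[2]);d=s['eef_pos'][:2]-p[:2];print(s['eef_pos'],'press',c*d[0]+n*d[1],-n*d[0]+c*d[1],s['contact_force'])
shot('side','s4');shot('top','t4');shot('wrist','w4')
a=cv2.imread('pics/s4.png')[120:320,90:357];b=cv2.imread('pics/w4.png')
cv2.imwrite('pics/c4.png',np.hstack([cv2.resize(x,(400,300),interpolation=cv2.INTER_CUBIC) for x in(a,b)]))
```

```text
[655.41731037 178.29636077 191.77354118] press -149.37574149279402 5.344970235305173 [-1.69392328  0.01882778 -0.3455603 ]
```

View pics/c4.png

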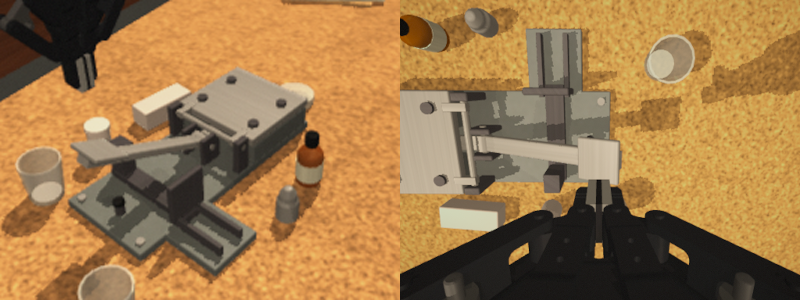

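Lock tab has stayed in; the fingertips are over the pad (598,160 in the right panel), and I shift 4 mm towards the pad's centreline.

Request:
play_rows --rows '[{"dp":[0.1,0,0.55],"turn":[0,0,0],"fingers":1},{"dp":[0,0,0.55],"turn":[0,0,0],"fingers":1},{"dp":[0,0,0.5],"turn":[0,0,0],"fingers":1},{"dp":[0,0,0.15],"turn":[0,0,0],"fingers":1},{"dp":[0,0,0],"turn":[0,0,0],"fingers":1}]'

```text
clock: 5.03
eef_pos: [643.2, 176.2, 119.7]
tcp_rot: [-3.14, -0.003, 2.981]
contact_force: [-0.9, -0.2, -0.4]
opening: -0.0
grasp_force: 0.0
```

Request:
play_rows --rows '[{"dp":[0,0.05,0.15],"turn":[0,0,0],"fingers":1},{"dp":[0,0.05,0.15],"turn":[0,0,0],"fingers":1},{"dp":[0,0.05,0.15],"turn":[0,0,0],"fingers":1},{"dp":[0,0.05,0.15],"turn":[0,0,0],"fingers":1}]'

```text
clock: 5.37
eef_pos: [647.1, 185.8, 99.8]
tcp_rot: [3.139, 0.002, 2.981]
contact_force: [-5.5, 3.0, 13.1]
opening: -0.001
grasp_force: 5.4
```

Request:
play_rows --rows '[{"dp":[-0.02,0.05,0.16],"turn":[0,0,0],"fingers":1},{"dp":[-0.02,0.05,0.16],"turn":[0,0,0],"fingers":1},{"dp":[0,0.05,0.16],"turn":[0,0,0],"fingers":1},{"dp":[0,0.04,0.16],"turn":[0,0,0],"fingers":1}]'

```text
clock: 5.7
eef_pos: [649.6, 193.0, 74.0]
tcp_rot: [3.14, 0.001, 2.981]
contact_force: [-5.2, 1.7, 10.7]
opening: 0.003
grasp_force: 5.4
```

Request:
play_rows --rows '[{"dp":[0,0.03,0.16],"turn":[0,0,0],"fingers":1},{"dp":[0,0.02,0.16],"turn":[0,0,0],"fingers":1},{"dp":[0,0,0.12],"turn":[0,0,0],"fingers":1}]'

```text
clock: 5.95
eef_pos: [650.2, 195.8, 56.3]
tcp_rot: [3.139, 0.002, 2.981]
contact_force: [-4.8, 6.6, 10.4]
opening: 0.001
grasp_force: 5.1
```

Request:
play_rows --rows '[{"dp":[0,0,0.1],"turn":[0,0,0],"fingers":1},{"dp":[0,0,0.08],"turn":[0,0,0],"fingers":1},{"dp":[0,0,0],"turn":[0,0,0],"fingers":1}]'

```text
clock: 6.2
eef_pos: [650.6, 196.1, 49.2]
tcp_rot: [3.138, 0.002, 2.981]
contact_force: [-4.4, 6.7, 10.8]
opening: -0.0
grasp_force: 5.2
```

Request:
play_rows --rows '[{"dp":[0,0,0.06],"turn":[0,0,0],"fingers":1},{"dp":[0,0,0],"turn":[0,0,0],"fingers":1}]'

```text
clock: 6.37
eef_pos: [650.7, 196.2, 47.6]
tcp_rot: [3.138, 0.002, 2.981]
contact_force: [-7.3, 6.8, 15.8]
opening: -0.001
grasp_force: 8.1
```

Rising force suggests the bottom stop; I give one more small press and then check.

Request:
play_rows --rows '[{"dp":[0,0,0.06],"turn":[0,0,0],"fingers":1},{"dp":[0,0,0],"turn":[0,0,0],"fingers":1},{"dp":[0,0,0],"turn":[0,0,0],"fingers":1},{"dp":[0,0,0],"turn":[0,0,0],"fingers":1},{"dp":[0,0,0],"turn":[0,0,0],"fingers":1}]'

```text
clock: 6.78
eef_pos: [650.8, 196.2, 46.2]
tcp_rot: [3.138, 0.003, 2.981]
contact_force: [-9.1, 5.5, 21.5]
opening: -0.0
grasp_force: 10.7
```

Run:
```python
from h import *
shot('side','s5');shot('top','t5')
a=cv2.imread('pics/s5.png')[120:320,90:357];b=cv2.imread('pics/t5.png')[100:268,90:314]
cv2.imwrite('pics/c5.png',np.hstack([cv2.resize(x,(400,300),interpolation=cv2.INTER_CUBIC) for x in(a,b)]))
s=r.sense();print(s['eef_pos'],s['contact_force'])
```

```text
[650.79353762 196.19731398  46.29992053] [-8.80097158  6.74335702 21.42998177]
```

View pics/c5.png

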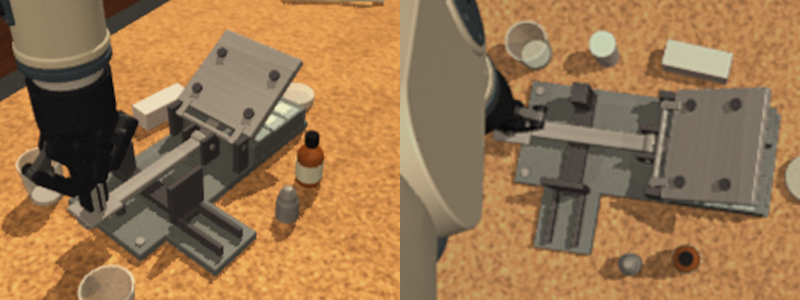

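Request:
play_rows --rows '[{"dp":[0,0,0.08],"turn":[0,0,0],"fingers":1},{"dp":[0,0,0],"turn":[0,0,0],"fingers":1},{"dp":[0,0,0],"turn":[0,0,0],"fingers":1},{"dp":[0,0,0],"turn":[0,0,0],"fingers":1},{"dp":[0,0,0],"turn":[0,0,0],"fingers":1}]'

```text
clock: 7.3
eef_pos: [650.9, 196.3, 44.0]
tcp_rot: [3.138, 0.003, 2.981]
contact_force: [-11.6, 5.9, 29.2]
opening: -0.001
grasp_force: 14.8
```

Run:
```python
from h import *
shot('side','s6')
a,b=[cv2.cvtColor(cv2.imread(f'pics/{f}.png'),cv2.COLOR_BGR2GRAY).astype(np.float32) for f in('s5','s6')]
x,y,w,h=210,135,85,75
print('flap shift px',cv2.phaseCorrelate(a[y:y+h,x:x+w],b[y:y+h,x:x+w],cv2.createHanningWindow((w,h),cv2.CV_32F)))
p=np.load('press.npy');c,n=np.cos(p[2]),np.sin(p[2])
W=lambda q:np.array([p[0]+c*q[0]-n*q[1],p[1]+n*q[0]+c*q[1],q[2]])
# expected flap free corners (upper face) at several angles, in the pixels of the left panel of c5
for t in(.48,.51,.54):
    print(t,[np.round((np.array(proj('s6',W((12+136*np.cos(t)-4*np.sin(t),s,50+136*np.sin(t)+4*np.cos(t)))))-[90,120])*1.5).tolist() for s in(65,-65)])
```

```text
flap shift px ((-0.20638185203674908, 0.3197808996838347), 1.0400293799506293)
0.48 [[228.0, 32.0], [303.0, 63.0]]
0.51 [[227.0, 30.0], [303.0, 61.0]]
0.54 [[226.0, 29.0], [302.0, 60.0]]
```

The flap no longer moves under more push (29 N, against 12 N at most needed), and its free corners match about 0.54 rad. The lever is at its bottom stop, so I hand in.

```bash
python3 -c "
from rig import r
print(r.sign_off())"
```

```text
the job is handed in; nothing more can be done
None
```

The job is handed in, with the lock pushed to its end stop, the lever held down at its bottom stop and the flap raised to about 0.54 rad; in the pictures, nothing around the press looked disturbed.

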